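Tare the gift crate and fill it on the counter scale

ROBOT

A 6-joint arm with a two-finger parallel gripper is mounted at the origin on a cart in front of the work surface, level with it; the furniture and walls round the work are solid. World frame = base frame: x ahead of the robot, y to its left, z up, the work surface at z = 0. Lengths are in mm, angles in degrees, forces in N, time in s.
With the tool pointing down it reaches from about 350 to 850 mm from the base axis. Payload 8.1 kg.
Tool frame: the origin (TCP) lies at the centre of the arm's flange, where the gripper is bolted on; the fingertips stand 173 mm ahead of it and the grasp point (between the pads) lies 155 mm ahead of it; z points along the fingers, y is the line along which they close (so a half turn about z gives the same grasp; the last joint's range is limited). The gripper opens to 85 mm and grips with 20 to 120 N. Pads are 22 mm wide; open, the fingers measure 114 mm over their backs; the gripper's body (76 mm by 85 mm) begins 54 mm behind the grasp point. The pads swing forward as they close: fully open they stand 13 mm farther back than shut.
Start: joints at [-4.893, 7.471, 85.268, -0, 87.261, -4.893], TCP at [600.006, 0.022, 404.692] pointing down, gripper open.
Joint ranges: [-169.43, 169.43], [-51.17, 129.36], [1.28, 143.12], [-76.62, 256.62], [0, 156.53], [-152.29, 152.29]. Speed limits (degrees/s): [136.94, 136.94, 159.86, 180, 180, 180].

INTERFACE

Orientations are given as [roll, pitch, yaw] about the fixed x, y, z axes, in that order (R = Rz(yaw) Ry(pitch) Rx(roll)).
In Python, from bench import * gives the robot as it stands.
- The arm moves only by the shell command python3 -m jog 'ROWS' [FORCE]. ROWS is text: rows parted by semicolons, each of 7 numbers parted by spaces: the shift along the tool's x, y, z scaled (see below), then the turn, a rotation vector about the tool's x, y, z scaled (see below), then the closure, from -1 (fully open) to 1 (shut). In form: tx ty tz wx wy wz hand; .... A call has 1 to 5 rows; each row shifts and turns the commanded pose from where the row before left it, along the tool's axes as they then stand; what a row does not reach is not made up. The controller multiplies each number of a shift by 0.1 m and each number of a turn by 60 degrees. A row lasts 1/8 s, in which the tool goes at most 62.5 mm and 10.7 degrees, less where a joint would pass 70% of its speed; a pose out of reach is approached as far as the arm can. A call with a number of a shift or a turn outside -1 to 1 is refused whole. A call with a gripper value outside its range is refused whole. The fingers move at their own pace and stop on an object; FORCE is the grip in N (left out, the last holds). Time passes only in rows, so rows that do not move let the fingers close. It gives the time, the measured TCP pose, the force, the opening and the grip force at its end, in the units of the state.
- sense(): the state, without advancing time (a new reading comes with each control period).
- snapshot(name): name is "scene" or "side" or "wrist"; returns a dict with "img" (480x640x3 uint8, red, green, blue), "fx", "fy", "cx", "cy" (pixels), "extrinsics" (4x4, takes a point from camera to world coordinates). Camera axes: x right, y down, z forward; pixel columns grow to the right and rows downward; lengths in mm; the calibration is good to about 2 mm. A picture is of the moment at which its call begins. There is no depth.
- hand_in(): hands the job in; it is judged then, once.
The state is a dict: "time": time; "joint_pos": joint angles; "qd": joint speeds; "joint_efforts": joint torques, N m; "tool_pos": TCP position; "tcp_rot": TCP orientation; "ft_force": force on the tool from outside, world axes, zero at the start; "wrist_torque": the same for the moment, N m; "finger_gap": finger opening in mm; "grip_force": force on a finger pad.
Only numpy, scipy, OpenCV 4.12 (cv2) and the standard library are available. Lean on these libraries where they do the work, as an engineer would, in place of code of your own. Each camera call takes 0.05 s, during which the arm holds its last target. There are 200 camera calls.

TASK

Make up a gift crate by weight: set the empty wooden crate squarely in the middle of the scale's platter, its long sides running left to right along the platter, let go of it, and press the tare key down so that the crate itself is not charged. Only then fill it on the scale: lay the pink packet flat on the crate's floor and stand the green carton upright on the floor beside it. Do not press the tare key before the crate is on the platter or after goods have gone in, and leave the teal packet, the three white tins, the tongs and the orange mug where they are.

Things in the scene. Friction and masses are not known exactly. Their poses are not given: they have to be found in the camera images.
- crate: Open wooden gift crate, pale boards, 180 g, loose. Outside 146 mm (own x) by 190 mm (own y, the long way), 50 mm high; walls 9 mm thick, solid (slat gaps and end hand slots are only marked); floor 6 mm thick; inside 128 x 172 mm, 44 mm deep. Origin: centre of the underside, z up. Same either way round. Carry it by pinching the middle of a long wall from above. Behind it a glass shelf, 0.22 m up, begins at x = 0.74 m.
- scale: Black counter scale with a steel platter, fixed, facing the robot. Own x points from its front to its back, y to its left, z up; origin at worktop level near its back. Housing: x -323 to 34, y -168 to 172 mm, 71 mm high. Flat platter: x -249 to 26, y -161 to 164 mm, top 96 mm above the worktop. In front of the platter a key and display panel slopes down to the front at 22 degrees.
- platter (a point): Centre of the platter's flat top face (96 mm above the worktop); axes as the scale's: x to the back, y to the left along the platter's longer side (275 x 325 mm).
- scale_tare_key (a joint): Travel of the tare key: 0 at rest, 1.2 mm fully down; a stiff spring, about 3 N for two thirds of the travel and 5 N for all of it, springs back. It is pressed into the sloping panel: straight down or square to the slope both work.
- tare_key_top (a point): Middle of the top of the tare key, 11 x 14 mm: left key of the top row in the two-column block of white keys at the right end of the front panel, 163 mm in front of the platter's centre and 112 mm right of it, 63 mm above the worktop, 25 mm in front of the platter's edge (33 mm higher). It stands 6 mm proud of the panel, its face sloping 22 degrees down to the front. Axes as the scale's.
- teal_packet: Bystander: flat teal printed packet of sweets, 52 mm (own x) x 82 mm (own y) x 18 mm high, 60 g, loose. Origin: centre of its underside, z up.
- pink_packet: To go in the crate: flat bright pink (magenta) printed packet of sweets, the one lying on the worktop (those in the wicker bowls are fixed), 52 mm (own x) x 82 mm (own y) x 18 mm high, 60 g, loose. Origin: centre of its underside, z up.
- green_carton: To go in the crate: plain green carton of pastilles standing on end, the single one in front of the bowls (the stack far right is fixed), 26 mm (own x) x 48 mm (own y) x 75 mm high, 70 g, loose. Origin: centre of its underside, z up. Behind the goods stand two fixed wicker bowls, rims 83 mm high, front edges at x = 0.54 m.
- yellow_tin: Bystander: oval white tin with a yellow lid, 78 mm (own x) x 64 mm (own y) x 20 mm high, loose, lying among the goods. Origin: centre of its underside.
- round_tin_1: Bystander: small round white tin, 45 mm across, 19 mm high, loose, standing among the goods nearer the front edge. Origin: centre of its underside.
- round_tin_2: Bystander: small round white tin, 45 mm across, 19 mm high, loose, standing among the goods nearer the back. Origin: centre of its underside.
- tongs: Bystander: steel tongs, 158 mm (own x) x 34 x 17 mm, loose, lying at the front edge of the worktop between the crate and the robot. Origin: centre of the underside.
- orange_mug: Bystander: orange mug, 85 mm across and 118 mm with its handle (own y), 94 mm high, loose, to the right of the goods. Origin: centre of the underside.

How it is judged (in metres and radians):
On the way, in this order (a step that is already met when the one before it is completed fails the run):
1. the empty crate rests squarely in the middle of the platter, let go (horizontal distance between crate and platter below 0.04 m and angle between the y axis of crate and the y axis of scale, either way round below 0.2 rad and angle between crate's own z axis and vertical below 0.04 rad and z of crate in the frame of platter below 0.006 m and contact force between crate and scale above 0.5 N and linear speed of crate below 0.02 m/s and contact force between crate and the arm below 0.1 N and horizontal distance between each of pink_packet, green_carton and platter above 0.22 m), for 0.3 s.
2. the tare key is pressed down with only the empty crate on the platter, untouched and at rest (all of step 1 and value of joint scale_tare_key above 0.0008 m), for 0.1 s.
At the end, for the whole second after the job is handed in: Crate level on the platter, centres within 40 mm, long sides within 0.2 rad of the platter's longer way; packet flat and carton upright (within 0.1 rad), each directly on the crate's floor (underside at most 11 mm above the crate's); tare key up; all at rest and let go (horizontal distance between crate and platter below 0.04 m and angle between the y axis of crate and the y axis of scale, either way round below 0.2 rad and angle between crate's own z axis and vertical below 0.04 rad and z of crate in the frame of platter below 0.006 m and contact force between crate and scale above 0.5 N and linear speed of each of crate, pink_packet, green_carton below 0.02 m/s and contact force between each of crate, pink_packet, green_carton and the arm below 0.1 N and x of pink_packet in the frame of crate between -0.065 and 0.065 m and y of pink_packet in the frame of crate between -0.086 and 0.086 m and z of pink_packet in the frame of crate between 0 and 0.011 m and angle between each of pink_packet, green_carton's own z axis and vertical below 0.1 rad and x of green_carton in the frame of crate between -0.065 and 0.065 m and y of green_carton in the frame of crate between -0.086 and 0.086 m and z of green_carton in the frame of crate between 0 and 0.011 m and value of joint scale_tare_key below 0.0004 m); the robot touches nothing.
It fails at once if the tare key is pressed while the crate is not on the platter (value of joint scale_tare_key above 0.0006 m and (horizontal distance between crate and platter above 0.06 m or z of crate in the frame of platter above 0.01 m)).
It fails at once if the tare key is pressed when goods are already in the crate or on the platter (value of joint scale_tare_key above 0.0006 m and horizontal distance between any of pink_packet, green_carton and platter below 0.15 m).
It fails at once if the teal packet, a white tin, the tongs or the orange mug is moved more than 25 mm (distance of any of teal_packet, yellow_tin, round_tin_1, round_tin_2, tongs, orange_mug from where it was at the start of the episode above 0.025 m).
It also fails if it takes over 70 s, if anything falls off the work surface, if the arm or the gripper's body presses on something with over 40 N, if the wrist force passes 120 N, or if a joint passes its speed limit or range.

## Working session

There is one attempt and no reset: what is moved stays moved. The work goes in short steps, Python scripts to look and compute and a shell command to move; the robot and the scene stay as the last step left them, time stands still between calls to the robot, and variables do not carry over. Pictures are saved under pics/ and viewed, at most 10 in all, crops included, and the job is handed in when it is done.

```bash
mkdir -p pics
cat > h.py <<'E'
from bench import *
import numpy as np, cv2
def snap(n,f=None):
    s=snapshot(n)
    if f: cv2.imwrite('pics/'+f,s['img'][:,:,::-1])
    return s
def ray(s,u,v):
    E=np.array(s['extrinsics']);d=E[:3,:3]@np.array([(u-s['cx'])/s['fx'],(v-s['cy'])/s['fy'],1]);return E[:3,3],d/np.linalg.norm(d)
def on(s,u,v,z):
    o,d=ray(s,u,v);return np.round(o+d*(z-o[2])/d[2],1)
def tri(s1,p1,s2,p2):
    A=0;b=0
    for s,p in((s1,p1),(s2,p2)):
        o,d=ray(s,*p);P=np.eye(3)-np.outer(d,d);A=A+P;b=b+P@o
    return np.round(np.linalg.solve(A,b),1)
E
python3 - <<'E'
from h import *
a=snap('scene','a.png');b=snap('side','b.png');c=snap('wrist','c.png')
import pickle;pickle.dump((a,b,c),open('s0.pkl','wb'))
for s in(a,b,c):print(np.round(np.array(s['extrinsics']),3).tolist(),s['fx'])
print(sense()['tcp_rot'],sense()['tool_pos'],sense()['finger_gap'])
E
```

```text
[[-0.777, -0.312, 0.547, -535.822], [-0.63, 0.363, -0.687, 1256.725], [0.016, -0.878, -0.478, 988.796], [0.0, 0.0, 0.0, 1.0]] 555.8708635095115
[[0.919, -0.249, 0.305, 102.83], [-0.394, -0.592, 0.703, -1002.935], [0.006, -0.767, -0.642, 939.943], [0.0, 0.0, 0.0, 1.0]] 478.5800562770646
[[1.0, 0.001, -0.002, 599.902], [0.0, -0.965, -0.261, 65.247], [-0.002, 0.261, -0.965, 372.124], [0.0, 0.0, 0.0, 1.0]] 429.6810967269201
[-1.79916336e+02 -7.77994989e-03  9.00010202e+01] [5.99810884e+02 5.59509217e-02 4.03872162e+02] 85.22769471432443
```

View pics/a.png

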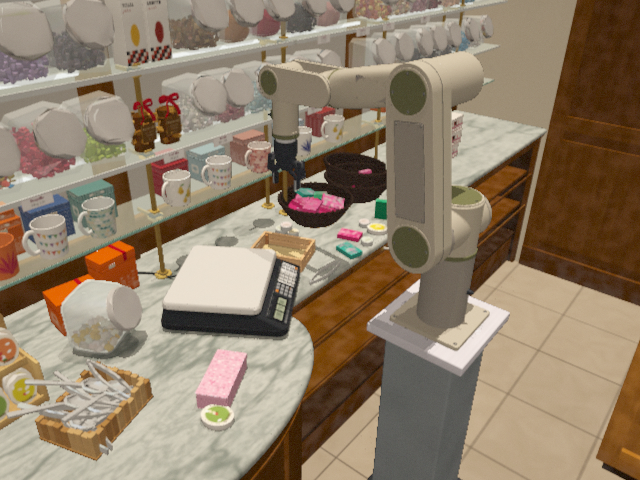

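View pics/b.png

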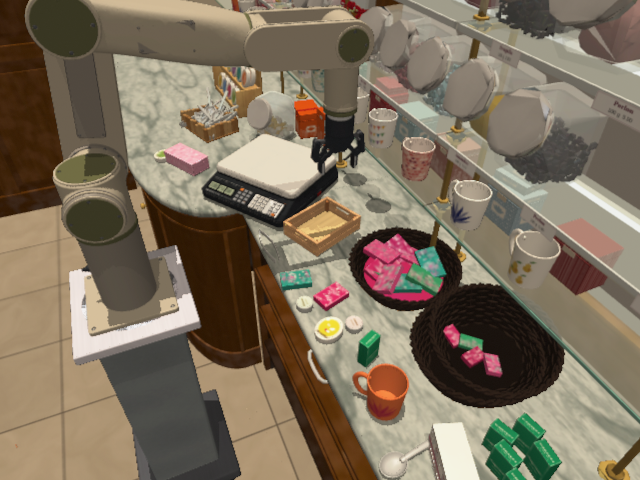

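View pics/c.png

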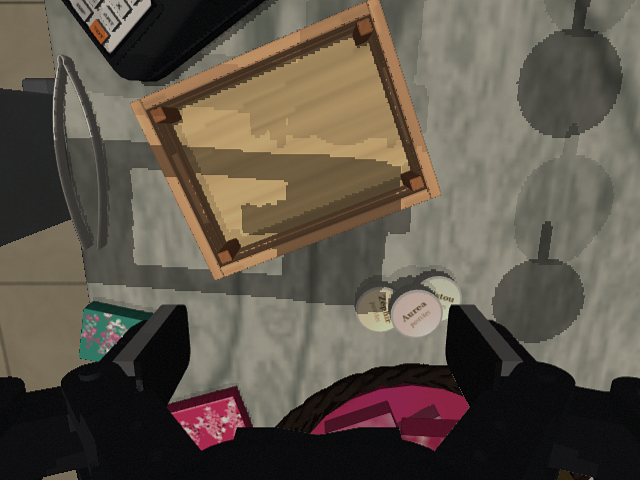

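The wrist view shows the crate, with top corners at about (135,102), (372,2), (439,193) and (218,278). Teal is at (110,335) and pink at (210,420). In the side view the scale is at (270,180), crate at (322,225), pink at (331,295), carton at (369,348) and mug at (385,390). The scene view shows the platter at about (222,278).

Run:
```python
from h import *
import pickle;a,b,c=pickle.load(open('s0.pkl','rb'))
A=cv2.resize(a['img'][235:345,155:325],None,fx=4.7,fy=2.7,interpolation=cv2.INTER_CUBIC)[:,:800]
B=cv2.resize(b['img'][125:275,195:370],None,fx=4.5,fy=2,interpolation=cv2.INTER_CUBIC)[:,:800]
o=np.zeros((600,800,3),np.uint8);o[:A.shape[0],:A.shape[1]]=A;h=min(300,B.shape[0]);o[300:300+h,:B.shape[1]]=B[:h]
cv2.imwrite('pics/d.png',o[:,:,::-1])
cr=[on(c,u,v,50) for u,v in((135,102),(372,2),(439,193),(218,278))]
print(cr);print('ctr',np.mean(cr,0),[np.linalg.norm(cr[i]-cr[(i+1)%4]) for i in range(4)])
print('side',[on(b,u,v,50) for u,v in((284,225),(322,199),(360,213),(320,243))])
def m(s,lo,hi,roi):
    x0,y0,x1,y1=roi;h=cv2.cvtColor(s['img'],cv2.COLOR_RGB2HSV);k=cv2.inRange(h,lo,hi);z=np.zeros_like(k);z[y0:y1,x0:x1]=k[y0:y1,x0:x1]
    cs,_=cv2.findContours(z,cv2.RETR_EXTERNAL,cv2.CHAIN_APPROX_NONE);cc=max(cs,key=cv2.contourArea);return cc
for n,lo,hi,r in(('pink',(160,120,90),(178,255,255),(305,275,352,312)),('green',(60,120,40),(82,255,255),(350,325,385,370)),('teal',(78,90,40),(100,255,255),(272,262,316,296))):
    cc=m(b,lo,hi,r);print(n,cv2.contourArea(cc),cv2.boundingRect(cc),cv2.approxPolyDP(cc,2.5,True)[:,0].tolist())
for s,r in((a,(160,240,300,320)),(b,(205,130,345,215))):
    cc=cv2.convexHull(m(s,(0,0,150),(40,60,255),r));print('plat',cv2.contourArea(cc),cv2.approxPolyDP(cc,4,True)[:,0].tolist())
```

```text
[array([468.8,  80. ,  50. ]), array([636.2, 144.4,  50. ]), array([691. ,  14.6,  50. ]), array([520.2, -53.6,  50. ])]
ctr [579.05  46.35  50.  ] [np.float64(179.36030776066374), np.float64(140.89386076050297), np.float64(183.91269667970175), np.float64(143.14649838539538)]
side [array([457.5,  59.9,  50. ]), array([615.5, 138.2,  50. ]), array([693.8,  25.1,  50. ]), array([523.6, -57.2,  50. ])]
pink 484.5 (314, 283, 35, 28) [[335, 283], [314, 295], [325, 310], [348, 296], [341, 287], [336, 290]]
green 496.5 (358, 331, 22, 36) [[373, 331], [360, 341], [358, 361], [365, 366], [377, 353], [379, 335]]
teal 222.0 (281, 271, 31, 19) [[310, 277], [303, 282], [298, 278], [304, 276], [303, 273], [293, 272], [297, 275], [295, 281], [299, 283], [281, 281], [282, 288], [310, 286]]
plat 8033.5 [[275, 252], [257, 312], [160, 319], [163, 244], [255, 240]]
plat 5434.5 [[318, 174], [288, 194], [210, 168], [205, 142], [239, 130], [294, 130], [313, 137]]
```

View pics/d.png

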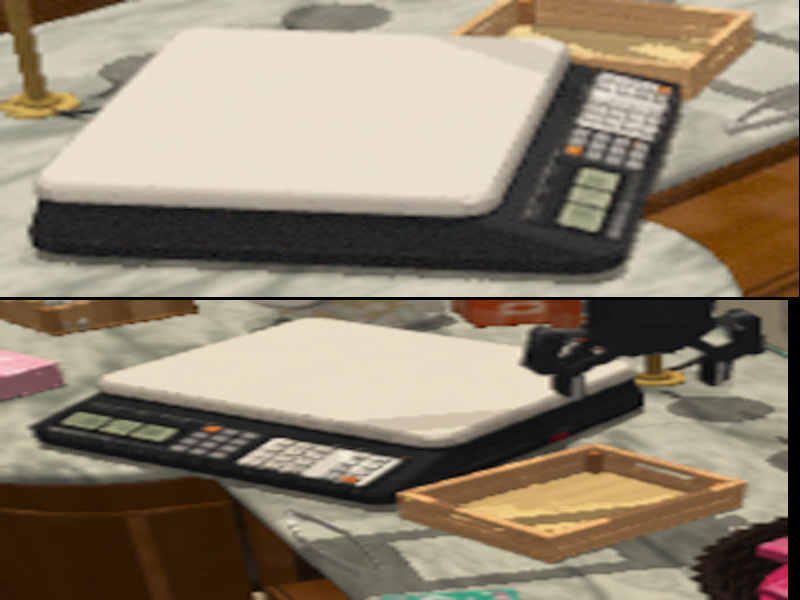

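Run:
```python
from h import *
import pickle;a,b,c=pickle.load(open('s0.pkl','rb'))
S=[(275.9,250.6),(256,313.9),(163.5,306),(194.4,246.1)];T=[(290.6,197.5),(217.7,166.5),(263.9,135),(336.8,156)]
P=[tri(a,p,b,q) for p,q in zip(S,T)];print(P,np.mean(P,0))
print([on(a,*p,96) for p in S]);print([on(b,*p,96) for p in T])
f=(P[0]+P[1])/2;bk=(P[2]+P[3])/2;print('yaw',np.degrees(np.arctan2(*(bk-f)[1::-1])),np.degrees(np.arctan2(*(P[1]-P[0])[1::-1]))-90)
print('orange key',on(b,195+350/4.5,125+180/2,63))
print('pink',[on(b,u,v,18) for u,v in((335,283),(314,295),(325,307),(346,294))],'green',[on(b,u,v,75) for u,v in((373,331),(360,341),(367,346),(379,335))])
print('mug',on(b,388,375,94))
print('crate scene',[on(a,*p,50) for p in((155+752/4.7,235+15/2.7),(155+690/4.7,235+55/2.7))])
```

```text
[array([514.1, 141.5,  86.5]), array([346.7, 409.7,  78.2]), array([558.6, 551.5,  83.6]), array([736.8, 293.4,  93. ])] [539.05  349.025  85.325]
[array([510.9, 150.1,  96. ]), array([326.3, 427. ,  96. ]), array([540. , 562.1,  96. ]), array([727.5, 298.5,  96. ])]
[array([504. , 123.3,  96. ]), array([343.8, 383.2,  96. ]), array([554.4, 532.3,  96. ]), array([738.2, 292.6,  96. ])]
yaw 34.05058506932632 31.97080519205626
orange key [437.8 102.9  63. ]
pink [array([ 510.2, -190.3,   18. ]), array([ 441. , -208.7,   18. ]), array([ 450.7, -258. ,   18. ]), array([ 519.9, -238.1,   18. ])] green [array([ 500.6, -413. ,   75. ]), array([ 460.4, -426.6,   75. ]), array([ 468.4, -444.8,   75. ]), array([ 507.7, -428.4,   75. ])]
mug [ 466.  -538.5   94. ]
crate scene [array([509.2, -44.6,  50. ]), array([479.3,  60.6,  50. ])]
```

The platter centre is roughly (539,347) with yaw about 33°. I'm getting a wrist view over the scale before grasping.

```bash
python3 -m jog '0.5 -0.1 0 0 0 0 -1; 0.5 -0.1 0 0 0 0 -1; 0.5 -0.1 0 0 0 0 -1; 0.5 -0.1 0 0 0 0 -1; 0.5 -0.1 0 0 0 0 -1'; python3 -m jog '0.5 -0.1 0 0 0 0 0.3; 0 0 0 0 0 0 0.3; 0 0 0 0 0 0 0.3; 0 0 0 0 0 0 0.3'
python3 - <<'E'
from h import *
import pickle
e=snap('wrist','e.png');pickle.dump(e,open('e.pkl','wb'));print(sense()['tcp_rot'],sense()['tool_pos'],sense()['finger_gap'])
E
```

```text
time: 0.78
tool_pos: [549.4, 251.5, 404.4]
tcp_rot: [-180.0, 0.0, 90.0]
ft_force: [0.6, -0.4, 0.6]
finger_gap: 85.6
grip_force: 0.0
time: 1.27
tool_pos: [540.4, 298.8, 404.5]
tcp_rot: [-180.0, 0.0, 89.9]
ft_force: [-0.2, 0.4, 0.9]
finger_gap: 30.2
grip_force: 0.0
[-1.79998543e+02  1.55717965e-02  8.99015478e+01] [540.46376908 298.76368904 404.65391568] 29.94128897166159
```

View pics/e.png

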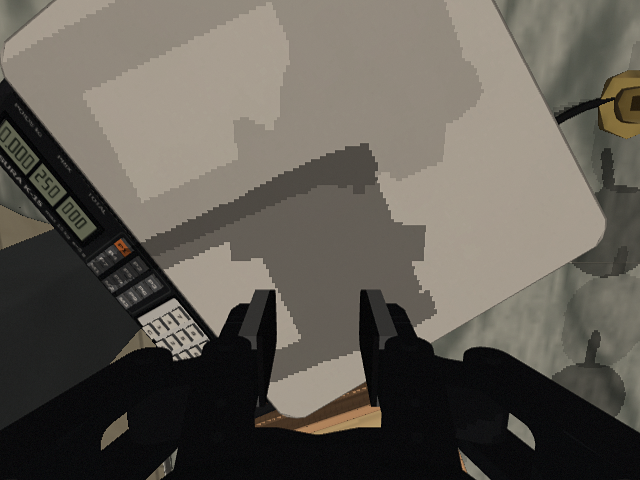

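The wrist view shows the platter edges: front (5,78)–(262,398), right (320,408)–(595,245) and back (497,5)–(601,205). The keys are partly hidden.

Run:
```python
from h import *
import pickle;e=pickle.load(open('e.pkl','rb'));a,b,c=pickle.load(open('s0.pkl','rb'))
X=lambda p,q,r,s:(lambda k:k[:2]/k[2])(np.cross(np.cross((*p,1),(*q,1)),np.cross((*r,1),(*s,1))))
F=((5,78),(262,398));R=((325,403),(595,245));B=((497,5),(601,205))
cf=X(*F,*R);cb=X(*R,*B);print(cf,cb)
print('h',tri(e,cb,b,(337.5,156)),tri(e,cb,a,(193,246)),tri(e,cf,b,(290,198.5)))
p=on(e,*cf,96);q=on(e,*cb,96);f2=on(e,5,78,96);b2=on(e,497,5,96);print(p,q,np.linalg.norm(q-p))
ang=lambda v:np.degrees(np.arctan2(v[1],v[0]))
y1=ang(q-p);y2=ang(f2-p)-90;y3=ang(b2-q)-90;print(y1,y2,y3)
y=np.radians(np.mean([y1,y2,y3]));ux=np.array([np.cos(y),np.sin(y)]);uy=np.array([-ux[1],ux[0]])
C=(p+q)[:2]/2+162.5*uy;print('plat',C,'key',C-163*ux-112*uy)
print('tins',[on(c,u,v,20) for u,v in((356,312),(395,335),(440,320))],'bowl',on(c,390,366,83))
```

```text
[284.87394296 426.48117412] [615.54747842 232.97592004]
h [740.4 292.8  94.9] [745.4 290.7  86.3] [510.5 134.4  84.2]
[515.7 142.4  96. ] [738.7 293.2  96. ] 269.2018573487189
34.06786236890477 33.519258925938516 34.360835435888546
plat [536.37194684 352.54611222] key [463.81272014 168.56742155]
tins [array([633.6, -96.7,  20. ]), array([ 669.3, -119.2,   20. ]), array([ 708.8, -104.4,   20. ])] bowl [ 654.4 -112.1   83. ]
```

```bash
python3 -m jog '-0.53 0.1 0 0 0 0 0.3; -0.53 0.1 0 0 0 0 0.3; -0.53 0.1 0 0 0 0 0.3; -0.53 0.11 0 0 0 0 0.3; -0.53 0.11 0 0 0 0 0.3'; python3 -m jog '-0.52 0.11 0 0 0 0 0.3; 0 0 0 0 0 0.17 0.3; 0 0 0 0 0 0.17 0.3; 0 0 0.2 0 0 0.17 0.3; 0 0 0.2 0 0 0.17 0.3';python3 -m jog '0 0 0.2 0 0 0.17 0.3; 0 0 0.2 0 0 0.17 0.3; 0 0 0.2 0 0 0.12 0.3; 0 0 0 0 0 0 0.3'
python3 - <<'E'
from h import *
import pickle
e=snap('wrist','f.png');pickle.dump(e,open('f.pkl','wb'));print(sense()['tcp_rot'],sense()['tool_pos'],sense()['finger_gap'])
E
```

```text
time: 1.95
tool_pos: [592.0, 32.1, 405.0]
tcp_rot: [180.0, 0.0, 89.9]
ft_force: [1.0, -0.1, 0.3]
finger_gap: 30.0
grip_force: 0.0
time: 2.58
tool_pos: [602.9, -18.4, 364.7]
tcp_rot: [179.9, -0.0, 48.7]
ft_force: [0.8, -0.6, -0.3]
finger_gap: 29.9
grip_force: 0.0
time: 3.08
tool_pos: [602.0, -18.0, 302.8]
tcp_rot: [-179.9, 0.2, 21.6]
ft_force: [0.5, 0.4, 0.6]
finger_gap: 30.2
grip_force: 0.0
[-1.79962211e+02  8.02334477e-02  2.16851282e+01] [602.5871117  -17.85765889 304.28293681] 30.182656727268224
```

View pics/f.png

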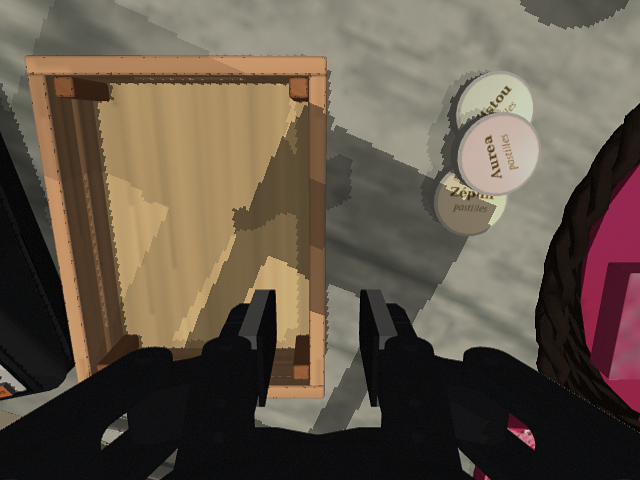

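The wall's long side is vertical in the image, with its top at x≈309–326, from (326,57) to (324,398), between the fingers. The yaw is right. Next I work out the offset along the wall and the rim height from the two wrist places.

Run:
```python
from h import *
import pickle;f=pickle.load(open('f.pkl','rb'));a,b,c=pickle.load(open('s0.pkl','rb'))
print('far corner',tri(f,(326,57),c,(439,193)),'near',tri(f,(324,398),c,(218,278)),'farleft',tri(f,(26,57),c,(372,2)))
K=[on(f,u,v,50) for u,v in((326,57),(324,398),(26,57))];print(K)
s=sense();y=np.radians(s['tcp_rot'][2]);tx=np.array([np.cos(y),np.sin(y)]);ty=np.array([np.sin(y),-np.cos(y)])
for u,v in((317,70),(316,390),(317,230)):
  d=on(f,u,v,50)[:2]-s['tool_pos'][:2];print(np.round([d@tx,d@ty],1))
```

```text
far corner [693.6  13.2  41.2] near [520.7 -53.6  53.5] farleft [638.1 145.7  49.1]
[array([692.5,  13. ,  50. ]), array([517.8, -55.8,  50. ]), array([639.9, 146.4,  50. ])]
[89.2  0.2]
[-87.4  -0.8]
[9.9 0.1]
```

```bash
python3 -m jog '0 0 0.4 0 0 0 0.3; 0 0 0.4 0 0 0 0.3; 0 0 0.3 0 0 0 0.3; 0 0 0 0 0 0 0.3; 0 0 0 0 0 0 1' 50; python3 -m jog '0 0 0 0 0 0 1; 0 0 0 0 0 0 1; 0 0 0 0 0 0 1; 0 0 -0.2 0 0 0 1; 0 0 -0.2 0 0 0 1' 50;python3 -m jog '0 0 -0.3 0 0 0 1; 0 0 -0.4 0 0 0 1; 0 0 -0.4 0 0 0 1; 0 0 0 0 0 0 1; 0 0 0 0 0 0 1'
```

```text
time: 3.75
tool_pos: [604.1, -17.3, 197.0]
tcp_rot: [179.9, -0.1, 21.7]
ft_force: [-0.2, 0.8, -0.1]
finger_gap: 12.9
grip_force: 0.0
time: 4.38
tool_pos: [603.1, -16.9, 236.4]
tcp_rot: [180.0, -0.0, 21.6]
ft_force: [0.1, 0.1, -2.2]
finger_gap: 8.1
grip_force: 49.6
time: 5.0
tool_pos: [602.8, -16.9, 345.2]
tcp_rot: [180.0, -0.0, 21.6]
ft_force: [-0.7, -0.1, -2.2]
finger_gap: 7.9
grip_force: 49.6
```

```bash
python3 -m jog '0 0 0 0 0 -0.1 1; 0 0 0 0 0 -0.17 1; 0 0 0 0 0 -0.17 1; 0 0 0 0 0 -0.17 1; 0 0 0 0 0 -0.17 1'; python3 -m jog '0 0 0 0 0 -0.17 1; 0 0 0 0 0 -0.17 1; 0 0 0 0 0 -0.17 1; 0 0 0 0 0 -0.17 1; 0 0 0 0 0 -0.17 1';python3 -m jog '0 0 0 0 0 -0.07 1; 0.3 0.2 0 0 0 0 1; 0.45 0.28 0 0 0 0 1; 0.45 0.28 0 0 0 0 1; 0.45 0.28 0 0 0 0 1';python3 -m jog '0.45 0.28 0 0 0 0 1; 0.45 0.28 0 0 0 0 1; 0.45 0.28 0 0 0 0 1; 0.44 0.3 0 0 0 0 1; 0 0 0 0 0 0 1'
python3 - <<'E'
from h import *
import pickle
e=snap('wrist','g.png');pickle.dump(e,open('g.pkl','wb'));print(sense()['tcp_rot'],sense()['tool_pos'],sense()['finger_gap'])
E
```

```text
time: 5.62
tool_pos: [602.3, -16.9, 342.6]
tcp_rot: [-179.8, 0.0, 68.7]
ft_force: [-0.2, 0.2, -1.8]
finger_gap: 8.2
grip_force: 49.6
time: 6.25
tool_pos: [602.3, -16.9, 342.6]
tcp_rot: [-179.8, -0.1, 119.7]
ft_force: [0.1, -0.5, -1.6]
finger_gap: 7.8
grip_force: 49.6
time: 6.88
tool_pos: [597.5, 179.4, 342.7]
tcp_rot: [-179.8, -0.1, 123.6]
ft_force: [1.8, 0.1, -1.2]
finger_gap: 8.1
grip_force: 49.6
time: 7.5
tool_pos: [592.4, 393.9, 341.6]
tcp_rot: [-179.8, -0.1, 123.9]
ft_force: [0.3, -0.8, -2.8]
finger_gap: 8.2
grip_force: 49.7
[-1.79764672e+02 -2.16892377e-02  1.23771700e+02] [593.03312096 391.85440526 341.79597506] 8.333194094286378
```

View pics/g.png

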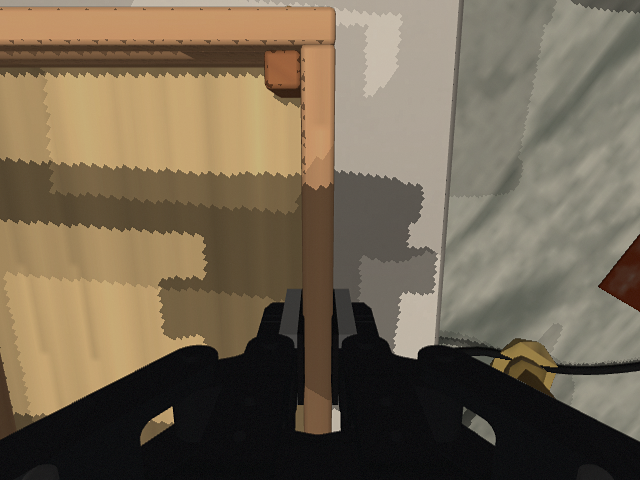

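```bash
python3 - <<'E'
from h import *
import pickle;f=pickle.load(open('g.pkl','rb'))
s=sense();y=np.radians(s['tcp_rot'][2]);tx=np.array([np.cos(y),np.sin(y)]);ty=-np.array([-np.sin(y),np.cos(y)])
for u,v in((461,5),(449,170),(439,335)):
  d=on(f,u,v,96)[:2]-s['tool_pos'][:2];print(np.round([d@tx,d@ty],1))
E
python3 -m jog '0 0 0.2 0 0 0 1; 0 0 0.17 0 0 0 1; 0 0 0.06 0 0 0 1; 0 0 0.03 0 0 0 1; 0 0 0 0 0 0 1'
```

```text
[119.1  63.6]
[45.5 64.2]
[-44.2  66. ]
time: 8.18
tool_pos: [594.4, 390.0, 299.0]
tcp_rot: [180.0, 0.0, 123.6]
ft_force: [-0.0, 1.1, -1.1]
finger_gap: 7.7
grip_force: 49.7
```

```bash
python3 -m jog '0 -0.03 0.03 0 0 0 1; 0 0 0.02 0 0 0 1; 0 0 0 0 0 0 1'; python3 -m jog '0 0 0.015 0 0 0 1; 0 0 0 0 0 0 1'; python3 -m jog '0 0 0.015 0 0 0 1; 0 0 0 0 0 0 1'
```

```text
time: 8.55
tool_pos: [591.7, 388.6, 293.9]
tcp_rot: [180.0, -0.0, 123.6]
ft_force: [-0.8, -1.1, -1.3]
finger_gap: 8.0
grip_force: 49.8
time: 8.8
tool_pos: [591.7, 388.6, 293.8]
tcp_rot: [180.0, 0.0, 123.6]
ft_force: [-4.3, -3.1, 6.0]
finger_gap: 8.0
grip_force: 51.1
time: 9.05
tool_pos: [591.8, 388.6, 293.8]
tcp_rot: [179.9, 0.0, 123.6]
ft_force: [-7.8, -4.4, 14.0]
finger_gap: 8.1
grip_force: 52.2
```

```bash
python3 -m jog '0 0 0 0 0 0 0.25; 0 0 0 0 0 0 0.25; 0 0 -0.1 0 0 0 0.25; 0 0 -0.3 0 0 0 0.25; 0 0 -0.6 0 0 0 0.25' 20; python3 -m jog '-0.32 -0.46 0 0 0 0 -1; -0.32 -0.46 0 0 0 0 -1; -0.32 -0.46 0 0 0 0 -1; -0.32 -0.45 0 0 0 0 -1; -0.31 -0.45 0 0 0 0 -1'; python3 -m jog '0 0 0 0 0 0.17 -1; 0 0 0 0 0 0.17 -1; 0 0 0 0 0 0.17 -1; 0 0 0 0 0 0.17 -1; 0 0 0.1 0 0 0.17 -1'; python3 -m jog '0 0 0.1 0 0 0.17 -1; 0 0 0.1 0 0 0.17 -1; 0 0 0.1 0 0 0.17 -1; 0 0 0.1 0 0 0.13 -1; 0 0 0 0 0 0 -1'
python3 - <<'E'
from h import *
import pickle
e=snap('wrist','h.png');pickle.dump(e,open('h.pkl','wb'));b=snap('side');pickle.dump(b,open('b2.pkl','wb'));a=snap('scene');pickle.dump(a,open('a2.pkl','wb'));print(sense()['tcp_rot'],sense()['tool_pos'],sense()['finger_gap'])
o=np.zeros((480,800,3),np.uint8);o[:,:640]=e['img'];o[:160,640:]=cv2.resize(b['img'][110:230,200:350],(160,160))
o[160:320,640:]=cv2.resize(a['img'][230:340,160:310],(160,160));cv2.imwrite('pics/h.png',o[:,:,::-1])
E
```

```text
time: 9.68
tool_pos: [591.0, 388.1, 388.1]
tcp_rot: [-179.6, -0.0, 123.6]
ft_force: [0.6, -0.6, 0.1]
finger_gap: 32.2
grip_force: 0.0
time: 10.3
tool_pos: [489.0, 128.4, 391.5]
tcp_rot: [179.9, 0.0, 123.6]
ft_force: [-0.3, -0.3, -0.7]
finger_gap: 85.3
grip_force: 0.0
time: 10.92
tool_pos: [490.2, 130.0, 382.3]
tcp_rot: [179.9, -0.1, 72.3]
ft_force: [-0.3, 0.0, 0.3]
finger_gap: 85.6
grip_force: 0.0
time: 11.55
tool_pos: [489.6, 129.9, 340.4]
tcp_rot: [-180.0, 0.1, 34.2]
ft_force: [-0.1, 0.8, 0.2]
finger_gap: 85.8
grip_force: 0.0
[ 1.79971553e+02 -5.59415976e-02  3.43617140e+01] [490.02906719 129.93395695 341.55000241] 85.22717327597476
```

View pics/h.png

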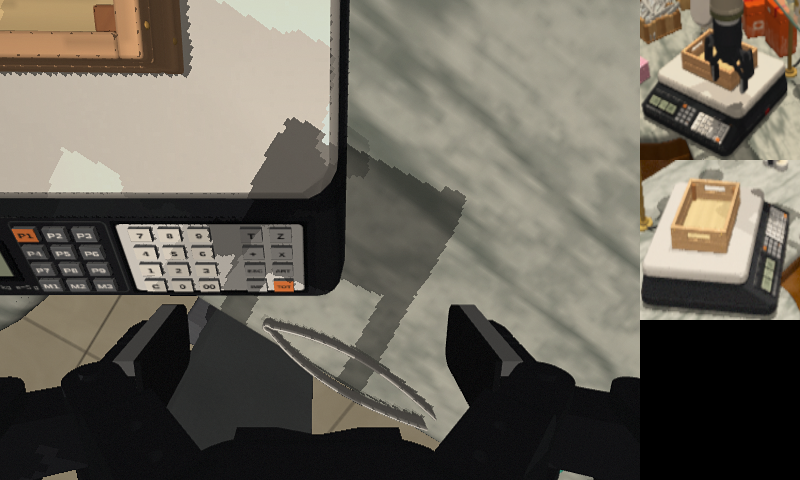

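Run:
```python
from h import *
import pickle;f=pickle.load(open('h.pkl','rb'))
s=sense();y=np.radians(s['tcp_rot'][2]);tx=np.array([np.cos(y),np.sin(y)]);ty=-np.array([-np.sin(y),np.cos(y)])
for n,u,v,z in(('T',252,236,63),('Z',281,236,63),('edge',100,195,96),('edge2',300,195,96),('rt',345,100,96),('crate R',187,74,96),('crate top',143,60,146)):
  p=on(f,u,v,z);d=p[:2]-s['tool_pos'][:2];print(n,p,np.round([d@tx,d@ty],1))
# tip edges in image
for P in((163,305),(188,308),(188,305)):print(on(f,*P,341.5-160), (on(f,*P,341.5-160)[:2]-s['tool_pos'][:2])@np.array([tx,ty]).T)
```

```text
T [469.1 161.9  63. ] [  0.8 -38.2]
Z [478.7 147.8  63. ] [  0.7 -21.1]
edge [454.4 236.4  96. ] [  30.7 -108. ]
edge2 [510.6 153.9  96. ] [30.5 -8.2]
rt [560.1 161.4  96. ] [75.6 13.6]
crate R [528.2 228.7  96. ] [ 87.3 -60. ]
crate top [527.3 229.1 146. ] [ 86.7 -60.8]
[469.9 175.4 181.5] [  9.04537999 -48.89295979]
[473.5 168.3 181.5] [  8.00979678 -41.00007899]
[474.4 168.8 181.5] [  9.03494629 -40.90485043]
```

The T (tare) key is at (252,236), in the left column of the two-column block with Z beside it. The crate sits squarely on the platter. I shift the tool 7 mm right so the left fingertip is over T, then descend.

```bash
python3 -m jog '0 0.07 0.3 0 0 0 -1; 0 0 0.4 0 0 0 -1; 0 0 0.3 0 0 0 -1; 0 0 0.05 0 0 0 -1; 0 0 0 0 0 0 -1'; python3 -m jog '0 0 0.04 0 0 0 -1; 0 0 0 0 0 0 -1'
python3 - <<'E'
from h import *
e=snap('wrist','i.png');s=sense();print(s['tool_pos'],s['ft_force'])
E
```

```text
time: 12.32
tool_pos: [494.2, 124.2, 236.7]
tcp_rot: [180.0, -0.0, 34.2]
ft_force: [0.7, 0.4, 0.4]
finger_gap: 85.6
grip_force: 0.0
time: 12.58
tool_pos: [494.1, 124.2, 232.6]
tcp_rot: [180.0, -0.1, 34.2]
ft_force: [0.1, 0.5, -1.2]
finger_gap: 85.0
grip_force: 0.0
[494.07869928 124.1926452  232.51460404] [ 0.66305394 -0.6006677   0.68364041]
```

View pics/i.png

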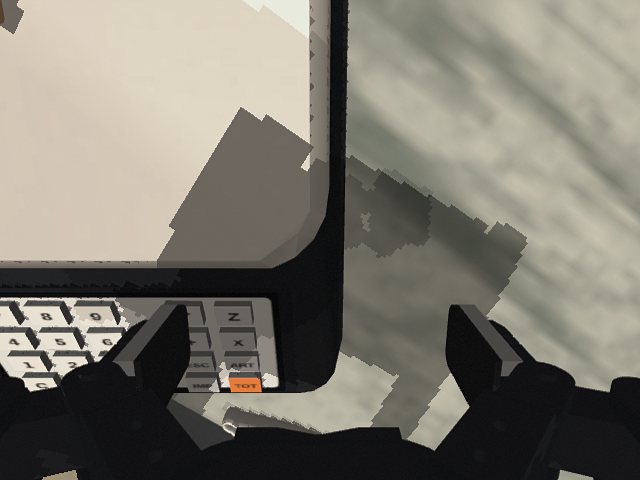

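```bash
python3 -m jog '0 0 0.03 0 0 0 -1; 0 0 0 0 0 0 -1'; python3 -m jog '0 0 0.02 0 0 0 -1; 0 0 0 0 0 0 -1';  python3 -m jog '0 0 0.01 0 0 0 -1; 0 0 0 0 0 0 -1'
```

```text
time: 12.88
tool_pos: [493.6, 124.1, 228.5]
tcp_rot: [-180.0, 0.0, 34.2]
ft_force: [0.2, -0.4, -1.2]
finger_gap: 85.6
grip_force: 0.0
time: 13.12
tool_pos: [493.6, 124.1, 226.4]
tcp_rot: [-180.0, 0.0, 34.2]
ft_force: [0.0, 0.4, 0.0]
finger_gap: 85.5
grip_force: 0.0
time: 13.38
tool_pos: [493.7, 124.1, 225.6]
tcp_rot: [-180.0, 0.0, 34.2]
ft_force: [0.3, 0.1, 0.5]
finger_gap: 85.5
grip_force: 0.0
```

```bash
python3 -m jog '0 0 0.01 0 0 0 -1; 0 0 0 0 0 0 -1'; python3 -m jog '0 0 0.01 0 0 0 -1; 0 0 0 0 0 0 -1';  python3 -m jog '0 0 0.01 0 0 0 -1; 0 0 0 0 0 0 -1'
```

```text
time: 13.62
tool_pos: [493.8, 124.2, 224.8]
tcp_rot: [180.0, -0.0, 34.2]
ft_force: [0.6, -0.3, 1.5]
finger_gap: 85.5
grip_force: 0.7
time: 13.88
tool_pos: [494.0, 124.2, 224.1]
tcp_rot: [180.0, -0.0, 34.2]
ft_force: [-0.2, 1.1, 4.1]
finger_gap: 85.6
grip_force: 2.0
time: 14.12
tool_pos: [494.1, 124.3, 223.5]
tcp_rot: [180.0, -0.1, 34.2]
ft_force: [-1.5, 0.5, 8.8]
finger_gap: 85.4
grip_force: 4.2
```

```bash
python3 -m jog '0 0 0 0 0 0 -1; 0 0 0 0 0 0 -1; 0 0 -0.1 0 0 0 -1; 0 0 -0.5 0 0 0 -1; 0 0 -0.6 0 0 0 -1'
python3 - <<'E'
from h import *
import pickle;a,b,c=pickle.load(open('s0.pkl','rb'))
for n,u,v,z in(('y',329,328,20),('r1',304,302,19),('r2',354,323,19),('teal',296,279,18)):print(n,on(b,u,v,z))
s=sense();print(s['tool_pos'],s['tcp_rot'])
y=np.radians(s['tcp_rot'][2]);tx=np.array([np.cos(y),np.sin(y)]);ty=-np.array([-np.sin(y),np.cos(y)])
d=np.array([480,-224])-s['tool_pos'][:2];print(d@tx,d@ty)
E
```

```text
time: 14.75
tool_pos: [492.8, 123.9, 342.5]
tcp_rot: [-179.9, 0.2, 34.2]
ft_force: [0.9, -0.3, 0.1]
finger_gap: 85.7
grip_force: 0.0
y [ 431.3 -325.5   20. ]
r1 [ 407.3 -222.2   19. ]
r2 [ 495.  -334.5   19. ]
teal [ 419.  -135.4   18. ]
[492.76966209 123.89689594 342.528871  ] [-179.91032358    0.21863949   34.1978872 ]
-206.0982559436194 280.5687498115663
```

```bash
python3 -m jog '-0.34 0.47 0 0 0 0 -1; -0.34 0.47 0 0 0 0 -1; -0.34 0.47 0 0 0 0 -1; -0.34 0.47 0 0 0 0 -1; -0.34 0.47 0 0 0 0 -1'; python3 -m jog '-0.35 0.45 0 0 0 0 -1; 0 0 0 0 0 0.16 -0.7; 0 0 0 0 0 0.16 -0.7; 0 0 0 0 0 0 -0.7; 0 0 0 0 0 0 -0.7'
python3 - <<'E'
from h import *
import pickle
e=snap('wrist','j.png');pickle.dump(e,open('j.pkl','wb'));s=sense();print(s['tool_pos'],s['tcp_rot'],s['finger_gap'])
y=np.radians(s['tcp_rot'][2]);tx=np.array([np.cos(y),np.sin(y)]);ty=-np.array([-np.sin(y),np.cos(y)])
h=cv2.cvtColor(e['img'],cv2.COLOR_RGB2HSV);k=cv2.inRange(h,(160,110,60),(178,255,255));k=cv2.morphologyEx(k,cv2.MORPH_CLOSE,np.ones((15,15)))
cs,_=cv2.findContours(k,0,2)
for c in cs:
  if cv2.contourArea(c)>3000:
    r=cv2.minAreaRect(c);B=cv2.boxPoints(r);P=np.array([on(e,*q,18)[:2] for q in B]);d=(P-s['tool_pos'][:2])@np.array([tx,ty]).T
    print(np.round(r[0]),r[2],B.round().tolist(),d.round(1).tolist(),d.mean(0),P.mean(0))
E
```

```text
time: 15.38
tool_pos: [484.6, -167.6, 342.9]
tcp_rot: [180.0, 0.0, 34.2]
ft_force: [0.5, 0.5, -0.3]
finger_gap: 85.5
grip_force: 0.0
time: 16.0
tool_pos: [481.5, -222.5, 342.7]
tcp_rot: [-180.0, 0.0, 15.2]
ft_force: [-0.6, 0.7, 0.4]
finger_gap: 72.4
grip_force: 0.0
[ 481.5519748  -222.45185926  342.69594366] [-1.79998060e+02  9.60536865e-03  1.52028419e+01] 72.45077455766621
[316. 210.] 88.49256896972656 [[277.0, 152.0], [353.0, 150.0], [356.0, 267.0], [280.0, 269.0]] [[47.0, -26.4], [48.4, 24.6], [-33.7, 28.6], [-35.3, -26.2]] [6.59418347 0.13199944] [ 487.95 -220.85]
[471.  60.] 90.0 [[303.0, 0.0], [639.0, 0.0], [639.0, 119.0], [303.0, 119.0]] [[138.8, -8.1], [139.0, 198.1], [68.7, 212.0], [68.5, -8.7]] [103.74562913  98.31994285] [ 607.45  -290.125]
```

View pics/j.png

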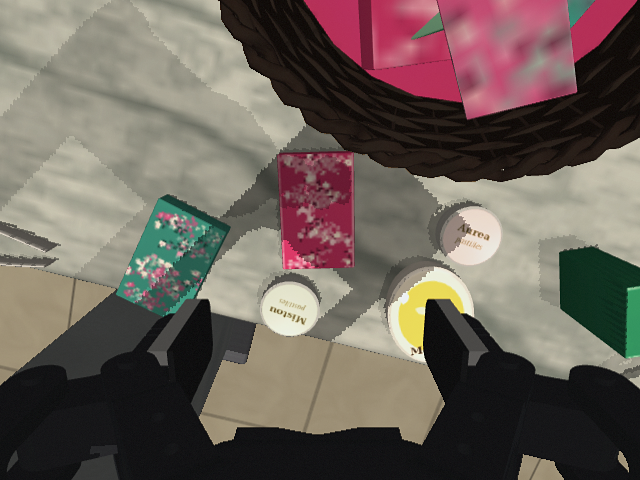

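Run:
```python
from h import *
import pickle;e=pickle.load(open('j.pkl','rb'));s=sense();y=np.radians(s['tcp_rot'][2]);tx=np.array([np.cos(y),np.sin(y)]);ty=-np.array([-np.sin(y),np.cos(y)])
for u,v in((260,70),(300,115),(350,145),(400,165),(470,175)):
  for z in (83,):p=on(e,u,v,z);print(p,np.round((p[:2]-s['tool_pos'][:2])@np.array([tx,ty]).T,1))
```

```text
[ 562.4 -171.7   83. ] [ 91.3 -27.8]
[ 546.9 -196.3   83. ] [69.9 -8.1]
[ 539.2 -225.1   83. ] [54.9 17.7]
[ 536.3 -253.4   83. ] [44.7 44.2]
[ 541.  -290.7   83. ] [39.5 81.4]
```

```bash
python3 -m jog '-0.06 0 0.3 0 0 0 -0.7; 0 0 0.5 0 0 0 -0.7; 0 0 0.5 0 0 0 -0.7; 0 0 0.3 0 0 0 -0.7; 0 0 0.11 0 0 0 -0.7' 30; python3 -m jog '0 0 0 0 0 0 -0.7; 0 0 0 0 0 0 1; 0 0 0 0 0 0 1; 0 0 0 0 0 0 1; 0 0 0 0 0 0 1'
```

```text
time: 16.68
tool_pos: [474.8, -223.4, 169.5]
tcp_rot: [-179.8, 0.2, 15.1]
ft_force: [-0.3, 0.1, -0.2]
finger_gap: 72.4
grip_force: 0.0
time: 17.3
tool_pos: [476.8, -224.8, 173.9]
tcp_rot: [179.9, -0.1, 15.0]
ft_force: [0.0, 0.7, 7.3]
finger_gap: 51.0
grip_force: 32.0
```

```bash
python3 -m jog '0 0 -0.2 0 0 0 1; 0 0 -0.4 0 0 0 1; 0 0 -0.5 0 0 0 1; 0 0 -0.5 0 0 0 1; 0 0 -0.4 0 0 -0.1 1'; python3 -m jog '0 0 0 0 0 -0.1 1; 0 0 0 0 0 -0.11 1; 0 0 0 0 0 0 1'
```

```text
time: 17.92
tool_pos: [475.8, -224.3, 375.1]
tcp_rot: [179.8, -0.1, 21.1]
ft_force: [0.4, -0.2, -0.4]
finger_gap: 51.4
grip_force: 31.4
time: 18.3
tool_pos: [475.8, -224.2, 372.5]
tcp_rot: [179.9, -0.0, 33.6]
ft_force: [-0.0, -1.0, -1.0]
finger_gap: 51.3
grip_force: 31.4
```

```bash
python3 -m jog '0.3 -0.4 0 0 0 0 1; 0.36 -0.48 0 0 0 0 1; 0.36 -0.48 0 0 0 0 1; 0.36 -0.48 0 0 0 0 1; 0.36 -0.48 0 0 0 0 1'; python3 -m jog '0.36 -0.48 0 0 0 0 1; 0.36 -0.48 0 0 0 0 1; 0.36 -0.48 0 0 0 0 1; 0.36 -0.48 0 0 0 0 1; 0.36 -0.48 0 0 0 0 1';python3 -m jog '0 0 0 0 0 0 1; 0 0 0 0 0 0 1'
python3 - <<'E'
from h import *
import pickle
e=snap('wrist','k.png');pickle.dump(e,open('k.pkl','wb'));s=sense();print(s['tool_pos'],s['tcp_rot'],s['finger_gap'])
y=np.radians(s['tcp_rot'][2]);tx=np.array([np.cos(y),np.sin(y)]);ty=-np.array([-np.sin(y),np.cos(y)])
d=np.array([507.7,368.7])-s['tool_pos'][:2];print(d@tx,d@ty)
E
```

```text
time: 18.92
tool_pos: [492.0, 67.1, 372.2]
tcp_rot: [180.0, -0.0, 33.4]
ft_force: [0.9, -0.5, -0.1]
finger_gap: 51.7
grip_force: 31.5
time: 19.55
tool_pos: [509.2, 366.8, 372.0]
tcp_rot: [180.0, -0.0, 33.4]
ft_force: [0.0, -0.7, -1.1]
finger_gap: 51.6
grip_force: 31.5
time: 19.8
tool_pos: [509.3, 364.9, 371.4]
tcp_rot: [180.0, 0.0, 33.5]
ft_force: [0.5, -0.8, -0.3]
finger_gap: 51.4
grip_force: 31.6
[509.47741651 364.15946122 371.66421927] [1.79977988e+02 2.18080039e-02 3.35029415e+01] 51.10459364182849
1.0241736067555791 -4.767260252181204
```

View pics/k.png

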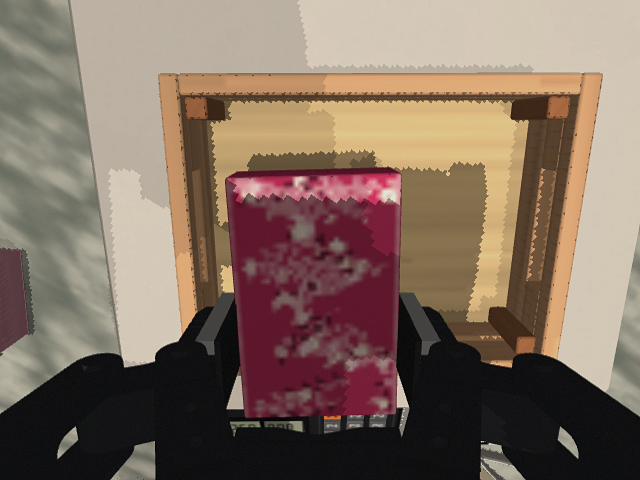

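That was my 11th picture, one over the limit of 10, so from here on I measure by number only. It shows the packet held flat and the crate's back top corners at (160,74) and (602,73).

Run:
```python
from h import *
import pickle;e=pickle.load(open('k.pkl','rb'));s=sense();y=np.radians(s['tcp_rot'][2]);tx=np.array([np.cos(y),np.sin(y)]);ty=-np.array([-np.sin(y),np.cos(y)])
for p in((160,74),(602,73)):
  q=on(e,*p,146);print(q,np.round((q[:2]-s['tool_pos'][:2])@np.array([tx,ty]).T,1))
f=on(e,160,74,146)[:2];g=on(e,602,73,146)[:2];print('crate ctr',(f+g)/2-73*tx,np.linalg.norm(f-g))
```

```text
[544.3 466.9 146. ] [ 85.7 -66.4]
[647.9 311.4 146. ] [ 86.3 120.4]
crate ctr [535.22840358 348.85547495] 186.85076933210632
```

```bash
python3 -m jog '0 -0.03 0.3 0 0 0 1; 0 0 0.3 0 0 0 1; 0 0 0.25 0 0 0 1; 0 0 0.05 0 0 0 1; 0 0 0 0 0 0 1'; python3 -m jog '0 0 0.02 0 0 0 1; 0 0 0 0 0 0 1'; python3 -m jog '0 0 0.01 0 0 0 1; 0 0 0 0 0 0 1'
```

```text
time: 20.48
tool_pos: [508.2, 366.5, 282.5]
tcp_rot: [180.0, -0.0, 33.5]
ft_force: [0.1, 1.2, -0.6]
finger_gap: 51.6
grip_force: 31.5
time: 20.72
tool_pos: [508.1, 367.4, 280.8]
tcp_rot: [180.0, -0.1, 33.6]
ft_force: [-0.4, -0.4, -1.3]
finger_gap: 51.5
grip_force: 31.5
time: 20.98
tool_pos: [507.7, 367.4, 278.8]
tcp_rot: [180.0, -0.0, 33.6]
ft_force: [-0.6, -0.1, -1.0]
finger_gap: 51.3
grip_force: 31.5
```

```bash
python3 -m jog '0 0 0.01 0 0 0 1; 0 0 0 0 0 0 1'; python3 -m jog '0 0 0.01 0 0 0 1; 0 0 0 0 0 0 1'; python3 -m jog '0 0 0.01 0 0 0 1; 0 0 0 0 0 0 1'
```

```text
time: 21.22
tool_pos: [507.7, 367.3, 277.5]
tcp_rot: [-180.0, 0.0, 33.6]
ft_force: [0.1, -0.1, -1.2]
finger_gap: 51.3
grip_force: 31.5
time: 21.48
tool_pos: [507.7, 367.3, 276.6]
tcp_rot: [180.0, 0.0, 33.6]
ft_force: [0.4, 0.8, 0.0]
finger_gap: 51.2
grip_force: 31.5
time: 21.72
tool_pos: [507.8, 367.3, 276.3]
tcp_rot: [180.0, -0.0, 33.6]
ft_force: [-3.3, -1.2, 4.4]
finger_gap: 51.8
grip_force: 32.0
```

```bash
python3 -m jog '0 0 0 0 0 0 -0.46; 0 0 0 0 0 0 -0.46; 0 0 -0.2 0 0 0 -0.46; 0 0 -0.4 0 0 0 -0.46; 0 0 -0.4 0 0 0 -0.46'; python3 -m jog '-0.33 0.46 0 0 0 0 -0.2; -0.33 0.46 0 0 0 0 -0.2; -0.33 0.46 0 0 0 0 -0.2; -0.33 0.46 0 0 0 0 -0.2; -0.33 0.46 0 0 0 0 -0.2'; python3 -m jog '-0.33 0.46 0 0 0 0 -0.2; -0.33 0.46 0 0 0 0 -0.2; -0.33 0.46 0 0 0 0 -0.2; -0.33 0.46 0 0 0 0 -0.2; -0.33 0.46 0 0 0 0 -0.2'; python3 -m jog '-0.33 0.46 0 0 0 0 -0.2; -0.33 0.46 0 0 0 0 -0.2; -0.33 0.46 0 0 0 0.12 -0.2; -0.33 0.46 0 0 0 0.12 -0.2; 0 0 0 0 0 0 -0.2'
python3 - <<'E'
from h import *
import pickle
e=snap('wrist','l.png');a=snap('scene','la.png');b=snap('side','lb.png');pickle.dump((e,a,b),open('l.pkl','wb'));s=sense();print(s['tool_pos'],s['tcp_rot'],s['finger_gap'])
y=np.radians(s['tcp_rot'][2]);tx=np.array([np.cos(y),np.sin(y)]);ty=-np.array([-np.sin(y),np.cos(y)])
h=cv2.cvtColor(e['img'],cv2.COLOR_RGB2HSV)
for nm,lo,hi in(('green',(60,120,30),(80,255,255)),('bright',(60,120,110),(80,255,255))):
  k=cv2.inRange(h,lo,hi);k=cv2.morphologyEx(k,cv2.MORPH_OPEN,np.ones((5,5)))
  for c in cv2.findContours(k,0,2)[0]:
    if cv2.contourArea(c)>500:print(nm,cv2.contourArea(c),cv2.approxPolyDP(c,4,True)[:,0].tolist(),np.median(h[...,2][cv2.drawContours(np.zeros_like(k),[c],-1,1,-1)>0]))
E
```

```text
time: 22.35
tool_pos: [507.7, 367.3, 378.2]
tcp_rot: [180.0, -0.0, 33.6]
ft_force: [0.2, -0.5, 0.3]
finger_gap: 62.3
grip_force: 0.0
time: 22.98
tool_pos: [497.4, 82.7, 377.6]
tcp_rot: [179.9, -0.1, 33.6]
ft_force: [-0.1, -0.6, -0.7]
finger_gap: 51.5
grip_force: 0.0
time: 23.6
tool_pos: [487.2, -200.4, 377.7]
tcp_rot: [179.9, -0.1, 33.6]
ft_force: [1.6, 0.2, -0.6]
finger_gap: 50.9
grip_force: 0.0
time: 24.22
tool_pos: [470.8, -427.8, 376.7]
tcp_rot: [179.9, 0.0, 18.9]
ft_force: [0.3, -0.9, -0.1]
finger_gap: 51.2
grip_force: 0.0
[ 472.37717999 -423.78006086  376.59460032] [ 1.79979642e+02 -3.48598313e-02  1.92326802e+01] 51.52966549181795
green 2237.5 [[334, 158], [303, 163], [303, 169], [319, 169], [301, 173], [308, 240], [345, 237], [344, 213], [336, 212], [340, 218], [333, 222], [334, 231], [327, 232], [322, 178], [329, 178], [329, 187], [341, 188], [340, 170], [323, 169], [337, 166]] 72.0
```

Run:
```python
from h import *
import pickle;e,a,b=pickle.load(open('l.pkl','rb'));s=sense();y=np.radians(s['tcp_rot'][2]);tx=np.array([np.cos(y),np.sin(y)]);ty=-np.array([-np.sin(y),np.cos(y)])
h=cv2.cvtColor(e['img'],cv2.COLOR_RGB2HSV)
k=cv2.inRange(h,(55,80,20),(85,255,255));k[:140]=0;k[260:]=0;k[:,:280]=0;k[:,370:]=0
pts=cv2.findNonZero(k);hl=cv2.convexHull(pts);print('hull',cv2.approxPolyDP(hl,2.5,True)[:,0].tolist(),cv2.minAreaRect(hl))
for r in range(156,246,6):
  xs=np.where(k[r])[0];print(r,xs.min() if len(xs) else 0,xs.max() if len(xs) else 0,h[r,(xs.min()+xs.max())//2 if len(xs) else 320].tolist())
P=cv2.boxPoints(cv2.minAreaRect(hl));print(((np.array([on(e,*q,75)[:2] for q in P])-s['tool_pos'][:2])@np.array([tx,ty]).T).round(1).tolist())
o=s['tool_pos'];
for p in ((484,-428),):print((np.array(p)-o[:2])@np.array([tx,ty]).T)
print('pink side?',[on(b,u,v,120) for u,v in((270,170),)])
```

```text
hull [[345, 239], [308, 242], [300, 175], [304, 161], [325, 158], [337, 161]] ((322.9207763671875, 199.7079315185547), (82.58808898925781, 40.697021484375), 84.2894058227539)
156 0 0 [30, 26, 80]
162 303 337 [75, 185, 44]
168 301 340 [74, 170, 63]
174 300 340 [73, 164, 73]
180 301 341 [74, 174, 72]
186 302 341 [74, 165, 71]
192 302 342 [75, 171, 70]
198 303 342 [74, 176, 71]
204 304 343 [74, 169, 71]
210 304 344 [74, 168, 70]
216 305 344 [73, 174, 69]
222 306 345 [74, 170, 90]
228 306 345 [74, 176, 90]
234 307 346 [74, 169, 89]
240 308 335 [72, 128, 106]
[[40.7, -6.7], [43.0, 18.3], [-9.6, 24.1], [-12.3, -2.4]]
[9.58406453 7.81303645]
pink side? [array([485.8, 258.8, 120. ])]
```

Run:
```python
from h import *
import pickle;e,a,b=pickle.load(open('l.pkl','rb'));b0=pickle.load(open('s0.pkl','rb'))[1];s=sense();y=np.radians(s['tcp_rot'][2]);tx=np.array([np.cos(y),np.sin(y)]);ty=-np.array([-np.sin(y),np.cos(y)])
C=[(300,173),(340,169),(346,237),(308,241)]
d=(np.array([on(e,*q,75)[:2] for q in C])-s['tool_pos'][:2])@np.array([tx,ty]).T
print(d.round(1).tolist(),d.mean(0));print(s['tool_pos'])
print('height',tri(e,(340,169),b0,(373,331)),tri(e,(308,241),b0,(360,341)),tri(e,(323.5,205),b0,(369.7,338)))
for q in((0,3),(1,2)):
  v=d[q[0]]-d[q[1]];print(np.degrees(np.arctan2(v[1],v[0])))
```

```text
[[33.1, -6.0], [35.4, 19.1], [-8.5, 23.2], [-11.0, -1.5]] [12.24426298  8.6881617 ]
[ 472.37717999 -423.78006086  376.59460032]
height [ 504.8 -423.9   82.7] [ 461.  -425.9   73.8] [ 486.  -427.2   73.1]
-5.885815303349594
-5.415479283072415
```

```bash
python3 -m jog '0.12 0.09 0 0 0 0 -0.2; 0 0 0.3 0 0 -0.09 -0.2; 0 0 0.5 0 0 0 -0.2; 0 0 0.5 0 0 0 -0.2; 0 0 0.3 0 0 0 -0.2' 30; python3 -m jog '0 0 0.1 0 0 0 -0.2; 0 0 0 0 0 0 -0.2; 0 0 0 0 0 0 1; 0 0 0 0 0 0 1; 0 0 0 0 0 0 1'; python3 -m jog '0 0 0 0 0 0 1; 0 0 -0.2 0 0 0 1; 0 0 -0.5 0 0 0 1; 0 0 -0.5 0 0 0 1; 0 0 -0.5 0 0 0 1'
```

```text
time: 25.0
tool_pos: [486.6, -426.2, 213.3]
tcp_rot: [-179.8, 0.0, 24.8]
ft_force: [0.9, 0.8, 0.4]
finger_gap: 51.3
grip_force: 0.0
time: 25.62
tool_pos: [487.3, -429.2, 208.0]
tcp_rot: [179.8, -0.1, 24.6]
ft_force: [0.2, 1.6, 5.9]
finger_gap: 25.3
grip_force: 34.9
time: 26.25
tool_pos: [486.3, -428.5, 378.9]
tcp_rot: [179.9, -0.0, 24.6]
ft_force: [0.1, -0.1, -1.3]
finger_gap: 25.6
grip_force: 33.9
```

```bash
python3 -m jog '0 0 -0.2 0 0 -0.15 1; 0.36 -0.44 0 0 0 0 1; 0.36 -0.44 0 0 0 0 1; 0.36 -0.44 0 0 0 0 1; 0.36 -0.44 0 0 0 0 1'; python3 -m jog '0.36 -0.44 0 0 0 0 1; 0.36 -0.44 0 0 0 0 1; 0.36 -0.44 0 0 0 0 1; 0.36 -0.44 0 0 0 0 1; 0.36 -0.44 0 0 0 0 1'; python3 -m jog '0.36 -0.44 0 0 0 0 1; 0.36 -0.44 0 0 0 0 1; 0.36 -0.44 0 0 0 0 1; 0.36 -0.44 0 0 0 0 1; 0 0 0 0 0 0 1'
python3 - <<'E'
from h import *
import pickle
e=snap('wrist','m.png');pickle.dump(e,open('m.pkl','wb'));s=sense();print(s['tool_pos'],s['tcp_rot'],s['finger_gap'])
y=np.radians(s['tcp_rot'][2]);tx=np.array([np.cos(y),np.sin(y)]);ty=-np.array([-np.sin(y),np.cos(y)])
d=np.array([559.9,312])-s['tool_pos'][:2];print(d@tx,d@ty)
h=cv2.cvtColor(e['img'],cv2.COLOR_RGB2HSV)
for n,lo,hi,z in(('pink',(160,110,60),(178,255,255),120),('green',(60,100,20),(82,255,255),0),('wood',(6,90,110),(16,200,255),146)):
  k=cv2.morphologyEx(cv2.inRange(h,lo,hi),cv2.MORPH_CLOSE,np.ones((9,9)))
  for c in cv2.findContours(k,0,2)[0]:
    if cv2.contourArea(c)>1500:
      r=cv2.boxPoints(cv2.minAreaRect(c)).round();print(n,r.tolist(),[((on(e,*q,z)[:2]-s['tool_pos'][:2])@np.array([tx,ty]).T).round(1).tolist() for q in r] if z else '')
E
```

```text
time: 26.88
tool_pos: [508.8, -200.6, 397.3]
tcp_rot: [179.9, -0.1, 33.6]
ft_force: [0.3, 0.2, -0.4]
finger_gap: 25.4
grip_force: 33.8
time: 27.5
tool_pos: [537.0, 82.3, 397.5]
tcp_rot: [179.9, -0.1, 33.6]
ft_force: [1.0, 0.6, -1.0]
finger_gap: 25.7
grip_force: 33.8
time: 28.12
tool_pos: [559.0, 310.5, 396.5]
tcp_rot: [-180.0, -0.0, 33.9]
ft_force: [0.1, 0.2, 0.2]
finger_gap: 26.0
grip_force: 33.9
[559.31485623 308.56936665 396.50119072] [ 1.79991440e+02 -1.79760122e-02  3.37716555e+01] 25.19190569714834
2.3934421168055113 -2.5264744760637132
pink [[137.0, 170.0], [233.0, 163.0], [243.0, 301.0], [148.0, 309.0]] [[41.1, -103.3], [45.0, -48.8], [-38.7, -46.9], [-44.1, -105.8]]
green [[268.0, 228.0], [366.0, 228.0], [366.0, 434.0], [268.0, 434.0]] 
wood [[32.0, 104.0], [417.0, 104.0], [417.0, 367.0], [32.0, 367.0]] [[75.6, -140.2], [75.9, 47.1], [-68.1, 56.1], [-68.5, -164.8]]
```

```bash
python3 -m jog '0.02 -0.03 0.2 0 0 0 1; 0 0 0.3 0 0 0 1; 0 0 0.25 0 0 0 1; 0 0 0.05 0 0 0 1; 0 0 0 0 0 0 1'; python3 -m jog '0 0 0.02 0 0 0 1; 0 0 0 0 0 0 1'; python3 -m jog '0 0 0.01 0 0 0 1; 0 0 0 0 0 0 1'; python3 -m jog '0 0 0.01 0 0 0 1; 0 0 0 0 0 0 1'
```

```text
time: 28.8
tool_pos: [559.9, 309.6, 315.6]
tcp_rot: [-180.0, 0.0, 33.5]
ft_force: [0.5, 0.3, 0.2]
finger_gap: 25.9
grip_force: 33.9
time: 29.05
tool_pos: [560.2, 310.4, 314.8]
tcp_rot: [180.0, -0.1, 33.6]
ft_force: [0.5, 0.3, -0.6]
finger_gap: 25.5
grip_force: 33.9
time: 29.3
tool_pos: [559.8, 310.5, 312.8]
tcp_rot: [180.0, -0.0, 33.6]
ft_force: [0.7, -0.0, -0.0]
finger_gap: 25.6
grip_force: 33.9
time: 29.55
tool_pos: [559.8, 310.4, 311.5]
tcp_rot: [-180.0, 0.0, 33.6]
ft_force: [-0.5, -0.7, -1.2]
finger_gap: 25.4
grip_force: 33.9
```

```bash
python3 -m jog '0 0 0.01 0 0 0 1; 0 0 0 0 0 0 1'; python3 -m jog '0 0 0.005 0 0 0 1; 0 0 0 0 0 0 1'; python3 -m jog '0 0 0.005 0 0 0 1; 0 0 0 0 0 0 1'; python3 -m jog '0 0 0.005 0 0 0 1; 0 0 0 0 0 0 1'
```

```text
time: 29.8
tool_pos: [559.8, 310.4, 310.5]
tcp_rot: [-180.0, 0.0, 33.6]
ft_force: [-0.3, 1.0, -0.6]
finger_gap: 25.9
grip_force: 33.9
time: 30.05
tool_pos: [559.8, 310.4, 310.4]
tcp_rot: [-180.0, -0.0, 33.6]
ft_force: [-0.1, -1.3, 1.8]
finger_gap: 25.5
grip_force: 34.1
time: 30.3
tool_pos: [559.8, 310.4, 310.4]
tcp_rot: [180.0, -0.0, 33.6]
ft_force: [-2.3, -2.3, 6.2]
finger_gap: 25.4
grip_force: 34.7
time: 30.55
tool_pos: [559.8, 310.4, 310.4]
tcp_rot: [180.0, -0.0, 33.6]
ft_force: [-4.5, -3.0, 8.0]
finger_gap: 26.0
grip_force: 35.1
```

```bash
python3 -m jog '0 0 0 0 0 0 0.1; 0 0 0 0 0 0 0.1; 0 0 -0.1 0 0 0 0.1; 0 0 -0.4 0 0 0 0.1; 0 0 -0.5 0 0 0 0.1'; python3 -m jog '0 0 -0.3 0 0 0 0.1; 0 0 0 0 0 0 0.1; 0 0 0 0 0 0 0.1'
python3 - <<'E'
from h import *
import pickle
e=snap('wrist','n.png');a=snap('scene','na.png');b=snap('side','nb.png');s=sense();print(s['tool_pos'],s['tcp_rot'],s['finger_gap'])
y=np.radians(s['tcp_rot'][2]);tx=np.array([np.cos(y),np.sin(y)]);ty=-np.array([-np.sin(y),np.cos(y)])
C=np.array([535,349.5])
for nm,im in(('w',e),('s',a),('side',b)):
 h=cv2.cvtColor(im['img'],cv2.COLOR_RGB2HSV)
 for n,lo,hi,z in(('pink',(160,110,60),(178,255,255),120),('green',(60,100,20),(82,255,255),177),('wood',(6,90,110),(16,200,255),146)):
  k=cv2.inRange(h,lo,hi)
  if nm!='w':
    m=np.zeros_like(k);x0,y0,x1,y1=(160,200,310,330) if nm=='s' else (210,100,345,200);m[y0:y1,x0:x1]=k[y0:y1,x0:x1];k=m
  k=cv2.morphologyEx(k,cv2.MORPH_CLOSE,np.ones((9,9) if nm=='w' else (3,3)))
  for c in cv2.findContours(k,0,2)[0]:
    if cv2.contourArea(c)>(1500 if nm=='w' else 25):
      print(nm,n,cv2.approxPolyDP(c,4,True)[:,0].tolist()[:8],[((on(im,*q,z)[:2]-C)@np.array([tx,-ty]).T).round(0).tolist() for q in cv2.boxPoints(cv2.minAreaRect(c))])
E
```

```text
time: 31.18
tool_pos: [559.5, 310.2, 409.3]
tcp_rot: [-180.0, 0.1, 33.6]
ft_force: [1.1, 0.0, -0.2]
finger_gap: 38.4
grip_force: 0.0
time: 31.55
tool_pos: [559.7, 310.4, 438.4]
tcp_rot: [-180.0, 0.0, 33.6]
ft_force: [0.1, -0.1, -0.3]
finger_gap: 38.2
grip_force: 0.0
[559.56305334 310.25581799 437.14169732] [-179.96980227    0.1804723    33.59536833] 38.14295660992383
w pink [[243, 162], [162, 166], [177, 280], [248, 277]] [[38.0, 56.0], [42.0, 2.0], [-41.0, -1.0], [-46.0, 57.0]]
w green [[301, 185], [294, 205], [296, 284], [339, 283], [340, 202], [335, 186]] [[32.0, -34.0], [32.0, -59.0], [-24.0, -60.0], [-24.0, -34.0]]
w wood [[270, 328], [276, 334], [370, 333], [371, 305], [353, 306], [352, 297], [287, 297], [285, 308]] [[-45.0, -16.0], [-45.0, -82.0], [-72.0, -83.0], [-72.0, -15.0]]
w wood [[76, 109], [109, 334], [204, 334], [210, 323], [137, 323], [135, 306], [116, 305], [96, 139]] [[73.0, 93.0], [73.0, -95.0], [-72.0, -102.0], [-72.0, 114.0]]
s pink [[209, 269], [210, 275], [236, 274]] [[31.0, 46.0], [41.0, 5.0], [-40.0, 6.0], [-48.0, 47.0]]
s pink [[288, 203], [294, 210], [309,
[... 762 characters left out ...]
34, 137], [331, 146], [324, 146], [330, 152], [337, 150]] [[96.0, -133.0], [174.0, -125.0], [139.0, -180.0], [64.0, -186.0]]
side wood [[239, 148], [241, 161], [283, 177], [309, 159], [309, 146], [293, 140], [294, 156], [287, 162]] [[-138.0, 55.0], [79.0, 182.0], [71.0, -107.0], [-131.0, -195.0]]
side wood [[316, 126], [296, 131], [300, 137], [317, 137]] [[168.0, 31.0], [210.0, -31.0], [135.0, -80.0], [95.0, -20.0]]
side wood [[236, 117], [212, 125], [210, 135], [217, 124], [224, 125], [225, 134], [214, 138], [235, 131]] [[-12.0, 294.0], [103.0, 259.0], [27.0, 171.0], [-81.0, 207.0]]
side wood [[317, 106], [339, 120], [333, 104]] [[340.0, 55.0], [426.0, 78.0], [352.0, -61.0], [273.0, -79.0]]
```

```bash
python3 -c "
from bench import *
print(hand_in())"
```

```text
the job is handed in; nothing more can be done
None
```

I handed the job in at about 32 s; it returned no verdict. By my last camera measurements the crate is square on the platter, with the pink packet flat and the green carton upright on its floor. I pressed the tare key to its stop, judged by the force, while only the empty crate was on the platter. I did not re-measure the bystander items afterwards. I also viewed 11 pictures, one over the limit of 10.

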